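# Swing out the folding peg hook and press a tube carrier home on it

## Task

Swing the orange folding hook out from the white panel until it is hard against its stop, nudging it with a fingertip rather than pinching it, and then hang the pink-capped tube carrier on its post: the spring in the post resists, so press the carrier down by feel until it sits firmly on the silver stop collar, then let go. The hook is brittle: never push on it with more than 30 N, by finger or through the carrier; keep the carrier upright and leave everything else where it is.

Things in the scene. Friction and masses are not known exactly. Their poses are not given: they have to be found in the camera images.
- bench_panel: Fixed white upright panel on the bench, 300 mm wide (y) x 14 mm thick (x), top edge 122 mm above the bench, grey base plate reaching 93 mm back (+x). Origin: on the bench under the middle of the panel. Its -x side is the front, towards the robot, and carries the orange hook, the only part higher than 122 mm. The hook's hinge axis is 22 mm in front of the origin, 45 mm to its +y side.
- swing_hook (a joint): Angle of the orange hook about its vertical hinge: 0 = folded flat along the panel (arm to the panel's -y), 1.571 = square to the panel (arm to its -x), at a hard stop that does not give. Opens clockwise seen from above. Starts at 0 to 0.25. Stiff hinge: 0.3 N m friction plus some damping (3 to 5 N at the post); it stays where it is left.
- hook_hinge (a point): Point on the hook's hinge axis, level with the top face of its arm (135 mm above the bench). Its axes turn with the hook: -y points along the arm to the post. The arm is 108 mm long from here, 10 mm thick, its outer half 22 mm wide.
- post_foot (a point): Foot of the hook's round upright post (12 mm across), on the arm's top face, 135 mm above the bench, 90 mm from the hinge axis; -y points along the arm away from the hinge. On the post a silver stop collar (stop_collar, 22 mm across, 6 mm thick) is clamped at an unmeasured height: its top, where the carrier comes to rest, is 6 to 28 mm above this point and must be found by feel.
- post_tip (a point): Tip of the post, 60 mm above its foot; the last 10 mm taper to 5 mm across. Closed fingertips fit behind it over the panel, above the collar. On the side away from the hinge a bowed steel leaf stands out up to 4 mm, 32 mm above the foot. A socket pushed down the post squeezes the leaf and rubs, taking 1 to 6 N beyond the carrier's weight: it does not fall home.
- carrier: Tube carrier with pink caps and pink handle: a white inverted U, 50 mm (x) x 106 mm (y), 174 mm tall, 0.15 to 0.31 kg; the legs at its y ends, each 28 mm wide, hold two tubes each; 50 mm free between them. Stands on the bench. Origin: middle of its underside, z up. A round upright through-hole (socket, 14 mm across, 26 mm deep) runs through the middle of its top bar.
- carrier_socket (a point): Centre of the lower mouth of the carrier's socket, 95 mm above its underside. When the carrier is fully home it rests on the top of the stop collar, 6 to 28 mm above the post's foot, with the legs straddling the arm (carrier y across the arm).
- carrier_grip (a point): Middle of the carrier's pink handle bar, 167 mm above its underside, right above the socket: 12 mm thick (carrier x), 39 mm long (carrier y), 14 mm tall, 39 mm free height below it. When home, the post's tip is 18 to 40 mm below this point.
- green_carrier: A second carrier of the same shape with green caps and handle. Leave alone. Origin: middle of its underside.
- tip_box: Blue pipette-tip box, 85 x 120 x 56 mm. Leave alone. Origin: middle of its underside.
- reagent_bottle: Amber bottle, diameter 64 mm, 130 mm tall. Leave alone. Origin: middle of its underside.
- beaker: Small glass beaker, diameter 64 mm, 80 mm tall. Leave alone. Origin: middle of its underside.
- timer: Small white bench timer, 50 x 65 x 23 mm. Leave alone. Origin: middle of its underside.
- pipette: Pipette lying on the bench, 230 mm long, 28 mm high. Leave alone. Origin: on the bench under its middle.
Mind the look-alikes: they are no part of the job. Leave any yellow look-alike of the carrier alone.

How it is judged:
By the outcome, as a careful person would: the job done as asked, in the order asked, and still so for the second after the job is handed in, with the robot touching nothing.
It also fails if it takes over 70 s, if anything falls off the work surface, if the arm or the gripper's body presses on something with over 40 N, if the wrist force passes 120 N, or if a joint passes its speed limit or range.

## Robot

A 7-joint arm with a two-finger parallel gripper is mounted at the origin on the work surface. World frame = base frame: x ahead of the robot, y to its left, z up, the work surface at z = 0. Lengths are in m, angles in rad, forces in N, time in s.
With the tool pointing down it reaches from about 0.425 to 0.875 m from the base axis. Payload 4.7 kg.
Tool frame: the origin (TCP) lies between the finger pads; the fingertips stand 14 mm ahead of it and the grasp point (between the pads) lies 5 mm behind it; z points along the fingers, y is the line along which they close (so a half turn about z gives the same grasp; the last joint's range is limited). The gripper opens to 87 mm and grips with 3 to 60 N. Pads are 19 mm wide; open, the fingers measure 117 mm over their backs; the gripper's body (75 mm by 190 mm) begins 51 mm behind the grasp point.
Start: joints at [1.357, 0.321, -0.07, 1.45, 0.023, 1.371, -0.057], TCP at [0.147, -0.633, 0.237] pointing down, gripper open.
Joint ranges: [-2.86, 2.86], [-0.3, 2.09], [-1.38, 1.24], [0.06, 2.45], [-1.56, 4.7], [0.09, 2.05], [-2.69, 2.69]. Speed limits (rad/s): [2.57, 2.57, 3.14, 3.14, 3.14, 3.14, 3.14].

## Interface

Orientations are given as a rotation vector (axis times angle).
In Python, from bench import get_state, get_image, camera_params, close_job gives the robot as it stands. The module is installed in compiled form; this text tells all that it offers.
- The arm moves only by the tool arm_command, never from a script. Its argument "motion" is a list of rows, each a list of 5 numbers: the finger opening in mm, from 0 to 87, then the shift along the tool's x, y, z in mm, then the turn about the tool's z in degrees. In form: [[gripper, x, y, z, spin], ...]. A call has 1 to 5 rows; each row is the pose to reach, as a shift and turn from the pose commanded when the call began, along the tool's axes at that moment; what a row does not reach only later rows make up. A row lasts 1/12 s, in which the tool goes at most 41.7 mm and 7.16 degrees, less where a joint would pass 70% of its speed; a pose out of reach is approached as far as the arm can. A call with a gripper value outside its range is refused whole. The fingers move at their own pace and stop on an object; "newtons" is the grip in N (left out, the last holds). Time passes only in rows, so rows that repeat a pose let the fingers close. It gives the time, the measured TCP pose, the force, the opening and the grip force at its end, in the units of the state.
- get_state(): the state, without advancing time (a new reading comes with each control period).
- get_image(name): name is "scene" or "top"; returns (picture, depth): 420x560x3 uint8, red, green, blue; 420x560 float32, m along the optical axis (not along the pixel's ray), 0 where there is no reading.
- camera_params(name): a dict with "intrinsics" (3x3 intrinsics, pixels), "extrinsics" (4x4, takes a point from camera to world coordinates). Camera axes: x right, y down, z forward; pixel columns grow to the right and rows downward; lengths in m; the calibration is good to about 2 mm. A picture is of the moment at which its call begins. camera_params takes no time and is no camera call.
- close_job(): hands the job in; it is judged then, once.
The state is a dict: "time": time; "joint_positions": joint angles; "qd": joint speeds; "joint_torque": joint torques, N m; "position": TCP position; "tool_rot": TCP orientation; "ft_force": force on the tool from outside, world axes, zero at the start; "torque": the same for the moment, N m; "grip_width": opening from 0.0 (shut) to 1.0 (fully open); "grip_force": force on a finger pad.
Only numpy, scipy, OpenCV 4.12 (cv2) and the standard library are available. Lean on these libraries where they do the work, as an engineer would, in place of code of your own. Each camera call takes 0.05 s, during which the arm holds its last target. There are 200 camera calls.

## Working session

There is one attempt and no reset: what is moved stays moved. The work goes in short steps, Python scripts to look and compute and a tool call to move; the robot and the scene stay as the last step left them, time stands still between calls to the robot, and variables do not carry over. Pictures are saved under pics/ and viewed, at most 10 in all, crops included, and the job is handed in when it is done.

Besides the shell and the picture viewer there is one more tool, called after ">>>" as name([rows], argument=value, ...), one row to a line, values as JSON. arm_command: Moves the arm, as the interface text tells. Its arguments: {"type":"object","properties":{"motion":{"type":"array"},"newtons":{"type":"number"}},"required":["motion"]}

```bash
mkdir -p pics; cat > h.py <<'E'
import numpy as np, cv2
from bench import *
from scipy.spatial.transform import Rotation as R
def snap(n,f):
    im,d=get_image(n); cv2.imwrite(f'pics/{f}.png',im[:,:,::-1]); np.save(f'pics/{f}.npy',d); return im,d
def cloud(n,d):
    p=camera_params(n);K=p['intrinsics'];T=np.array(p['extrinsics'])
    v,u=np.indices(d.shape)
    P=np.stack([(u-K[0][2])/K[0][0]*d,(v-K[1][2])/K[1][1]*d,d,np.ones_like(d)],-1)
    return (P@T.T)[...,:3]
E
python3 - <<'E'
from h import *
for n in('scene','top'): snap(n,n+'0')
s=get_state();print(s)
print(R.from_rotvec(s['tool_rot']).as_matrix().round(3))
E
```

```text
{'time': 0.1, 'joint_positions': array([ 1.35710719,  0.32173574, -0.07010069,  1.45152755,  0.02260207,
        1.37079466, -0.05694228]), 'qd': array([-6.05215236e-05, -1.38911706e-03,  9.97726439e-04, -2.91755912e-03,
       -1.72861061e-04, -2.02439521e-03, -9.41482870e-04]), 'joint_torque': array([ 3.76346115e-04, -4.92570090e+01, -4.05286644e-01, -3.13399637e+01,
       -6.40922436e-02,  3.94174398e-02,  5.81844051e-05]), 'position': array([ 0.14664552, -0.6327708 ,  0.23559229]), 'tool_rot': array([-3.11959408e+00, -3.56850080e-01,  4.37742837e-04]), 'ft_force': array([-0.00216876,  0.06119676,  0.12095292]), 'torque': array([ 0.02035466, -0.00889619,  0.03173256]), 'grip_force': 0.0, 'grip_width': 1.0004607674888562}
[[ 0.974  0.226 -0.   ]
 [ 0.226 -0.974  0.002]
 [-0.    -0.002 -1.   ]]
```

View pics/scene0.png

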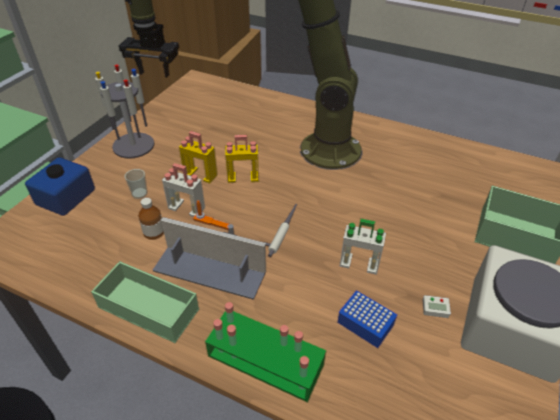

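View pics/top0.png

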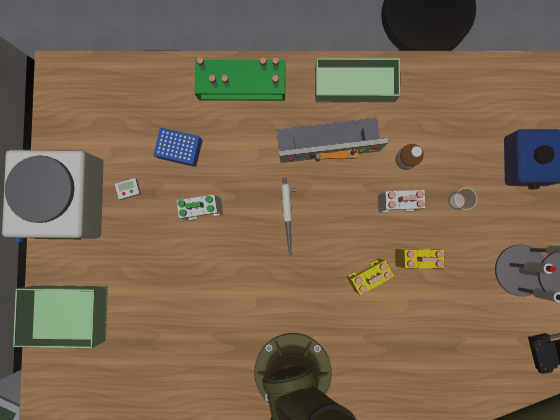

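```bash
python3 - <<'E'
from h import *
im=cv2.imread('pics/top0.png');d=np.load('pics/top0.npy');P=cloud('top',d)
cv2.imwrite('pics/c1.png',cv2.resize(im[110:230,270:430],None,fx=5,fy=5,interpolation=cv2.INTER_CUBIC))
hsv=cv2.cvtColor(im,cv2.COLOR_BGR2HSV)
roi=np.zeros(d.shape,bool);roi[110:230,270:430]=1
Z=P[...,2]
# orange
m=roi&(hsv[...,0]>5)&(hsv[...,0]<20)&(hsv[...,1]>180)&(Z>.115)
q=P[m];v,u=np.nonzero(m);o=np.argsort(u)
for i in o[::4]:print(u[i],v[i],P[v[i],u[i]].round(3))
# carrier: z>0.08 in its area
r=np.zeros_like(roi);r[185:218,375:432]=1
for lo,hi in((.085,.14),(.155,.19)):
    m=r&(Z>lo)&(Z<hi)
    pts=P[m][:,:2].astype(np.float32);print(lo,m.sum(),P[m].mean(0).round(3),cv2.minAreaRect(pts*1000),np.median(Z[m]))
# panel top
m=roi&(Z>.112)&(Z<.128)&(hsv[...,1]<60)&(np.indices(d.shape)[0]<165)
print(m.sum(),P[m].mean(0).round(3),cv2.minAreaRect(P[m][:,:2].astype(np.float32)*1000))
E
```

```text
321 154 [ 0.613 -0.072  0.13 ]
322 156 [ 0.606 -0.075  0.137]
322 157 [ 0.604 -0.075  0.13 ]
323 154 [ 0.612 -0.077  0.134]
324 157 [ 0.604 -0.08   0.129]
324 154 [ 0.611 -0.08   0.138]
325 155 [ 0.609 -0.083  0.132]
326 154 [ 0.612 -0.085  0.134]
326 157 [ 0.604 -0.086  0.132]
327 157 [ 0.604 -0.088  0.133]
328 154 [ 0.611 -0.091  0.137]
329 156 [ 0.606 -0.094  0.134]
329 157 [ 0.604 -0.094  0.134]
330 154 [ 0.613 -0.097  0.13 ]
331 153 [ 0.614 -0.099  0.136]
332 153 [ 0.615 -0.102  0.131]
333 157 [ 0.604 -0.104  0.134]
334 153 [ 0.615 -0.107  0.132]
334 156 [ 0.607 -0.107  0.13 ]
335 155 [ 0.609 -0.11   0.133]
336 154 [ 0.612 -0.113  0.134]
337 157 [0.376 0.004 1.45 ]
337 153 [ 0.614 -0.115  0.136]
338 154 [ 0.611 -0.118  0.137]
339 157 [ 0.604 -0.121  0.131]
339 155 [ 0.609 -0.121  0.133]
340 151 [ 0.619 -0.123  0.138]
340 158 [ 0.601 -0.123  0.133]
341 155 [ 0.609 -0.126  0.136]
341 156 [ 0.606 -0.126  0.138]
342 158 [ 0.601 -0.128  0.136]
342 151 [ 0.62  -0.129  0.134]
343 155 [ 0.609 -0.131  0.134]
343 152 [ 0.617 -0.131  0.137]
344 153 [ 0.614 -0.134  0.138]
344 156 [ 0.607 -0.135  0.13 ]
345 157 [ 0.604 -0.137  0.135]
345 154 [ 0.612 -0.136  0.136]
346 151 [ 0.62  -0.139  0.134]
346 155 [ 0.61  -0.14   0.133]
347 156 [ 0.607 -0.142  0.134]
348 157 [ 0.604 -0.145  0.136]
353 149 [ 0.614 -0.151  0.195]
354 149 [ 0.614 -0.153  0.195]
355 157 [ 0.604 -0.164  0.132]
356 155 [ 0.609 -0.166  0.135]
357 155 [ 0.609 -0.169  0.136]
357 157 [ 0.603 -0.169  0.138]
0.085 686 [ 0.49  -0.295  0.123] ((491.51470947265625, -300.23370361328125), (50.34224319458008, 107.7751693725586), 2.708101987838745) 0.12132283835268032
0.155 84 [ 0.491 -0.298  0.172] ((490.7236633300781, -299.17901611328125), (40.08232879638672, 11.585838317871094), 89.41443634033203) 0.17235190015490054
646 [ 0.633 -0.115  0.121] ((629.2967529296875, -149.96029663085938), (53.23659896850586, 385.1371765136719), 1.9794214963912964)
```

View pics/c1.png

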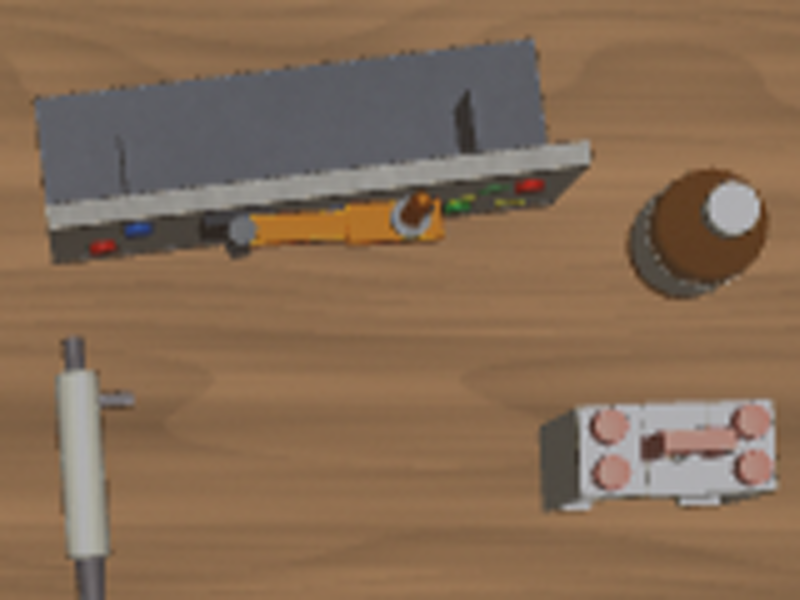

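```bash
cat >> h.py <<'E'
def go(x,y,z,ang=None):
    "tool-frame shift mm to world target; ang = desired heading (deg) of tool y axis in world"
    s=get_state();M=R.from_rotvec(s['tool_rot']).as_matrix()
    d=M.T@(np.array([x,y,z])-s['position'])*1000
    h=np.degrees(np.arctan2(M[1,1],M[0,1]))
    sp=None if ang is None else (h-ang+180)%360-180
    print('t',s['time'],'pos',s['position'].round(4),'F',s['ft_force'].round(1),'yhead',h.round(1),'shift',d.round(1),'spin',sp)
E
python3 - <<'E'
from h import *
im=cv2.imread('pics/top0.png');d=np.load('pics/top0.npy');P=cloud('top',d)
Z=P[...,2];hsv=cv2.cvtColor(im,cv2.COLOR_BGR2HSV)
r=np.zeros(d.shape,bool);r[135:158,276:392]=1
m=r&(abs(Z-.122)<.006)&(hsv[...,1]<60)&(hsv[...,2]>130)
q=P[m][:,:2]
vx,vy,x0,y0=cv2.fitLine(q.astype(np.float32),cv2.DIST_HUBER,0,.001,.001).ravel()
e=np.array([vx,vy]);e*=-np.sign(e[1]);t=(q-[x0,y0])@e; n=np.array([e[1],-e[0]])
keep=abs((q-[x0,y0])@n)<.012; t=t[keep]
c=np.array([x0,y0])+e*(t.min()+t.max())/2
psi=np.arctan2(e[0],-e[1]); print(m.sum(),'len',np.ptp(t),'c',c,'psi',psi)
Rm=np.array([[np.cos(psi),-np.sin(psi)],[np.sin(psi),np.cos(psi)]])
hg=c+Rm@[-.022,.045];print('hinge',hg,'post final',hg+Rm@[-.09,0])
m=np.zeros_like(r);m[145:160,345:358]=1
k=m&(Z>.15)&(Z<.2);print(P[k].round(3)[np.argsort(Z[k])])
go(.637,-.15,.236,-88)
E
```

```text
471 len 0.2976140996743429 c [ 0.6347664  -0.10580376] psi 0.12626669
hinge [ 0.60727463 -0.0639325 ] post final [ 0.51799112 -0.07526633]
[[ 0.615 -0.148  0.15 ]
 [ 0.608 -0.15   0.159]
 [ 0.608 -0.155  0.159]
 [ 0.607 -0.152  0.162]
 [ 0.609 -0.149  0.165]
 [ 0.612 -0.149  0.167]
 [ 0.612 -0.162  0.168]
 [ 0.608 -0.156  0.171]
 [ 0.608 -0.151  0.172]
 [ 0.613 -0.148  0.175]
 [ 0.607 -0.153  0.175]
 [ 0.609 -0.15   0.18 ]
 [ 0.612 -0.16   0.18 ]
 [ 0.614 -0.16   0.182]
 [ 0.619 -0.155  0.184]
 [ 0.611 -0.152  0.184]
 [ 0.608 -0.157  0.185]
 [ 0.616 -0.149  0.185]
 [ 0.608 -0.152  0.186]
 [ 0.613 -0.157  0.187]
 [ 0.613 -0.149  0.188]
 [ 0.61  -0.149  0.189]
 [ 0.61  -0.157  0.19 ]
 [ 0.613 -0.151  0.19 ]
 [ 0.607 -0.154  0.193]
 [ 0.614 -0.151  0.195]
 [ 0.614 -0.153  0.195]
 [ 0.609 -0.153  0.195]
 [ 0.611 -0.153  0.198]]
t 0.1 pos [ 0.1466 -0.6328  0.2356] F [-0.   0.1  0.1] yhead -76.9 shift [ 5.867e+02 -3.596e+02  1.000e-01] spin 11.05138489807078
```

>>> arm_command([
  [0,30,-18,0,2],
  [0,60,-37,0,4],
  [0,90,-55,0,6],
  [0,120,-74,0,9],
  [0,150,-92,0,11],
])

```text
time: 0.52
position: [0.2729, -0.5081, 0.2361]
tool_rot: [-3.14, -0.052, 0.001]
ft_force: [1.2, -0.1, 0.5]
grip_width: 0.703
grip_force: 0.0
```

```bash
python3 -c "
from h import *
go(.637,-.15,.236,-88)"
```

```text
t 0.5167 pos [ 0.2729 -0.5081  0.2361] F [ 1.2 -0.1  0.5] yhead -88.1 shift [ 3.758e+02 -3.458e+02  2.000e-01] spin -0.09702839801303753
```

>>> arm_command([
  [0,25,-23,0,0],
  [0,50,-46,0,0],
  [0,75,-69,0,0],
  [0,100,-92,0,0],
  [0,125,-115,0,0],
])

```text
time: 0.93
position: [0.3936, -0.3888, 0.2362]
tool_rot: [-3.141, -0.056, 0.001]
ft_force: [0.4, -0.4, -0.9]
grip_width: 0.323
grip_force: 0.0
```

>>> arm_command([
  [0,25,-23,0,0],
  [0,50,-46,0,0],
  [0,75,-69,0,0],
  [0,100,-92,0,0],
  [0,125,-115,0,0],
])

```text
time: 1.35
position: [0.5144, -0.2695, 0.2362]
tool_rot: [-3.141, -0.056, 0.001]
ft_force: [0.2, -0.4, -1.1]
grip_width: 0.024
grip_force: 0.0
```

>>> arm_command([
  [0,25,-23,0,0],
  [0,50,-46,0,0],
  [0,75,-69,0,0],
  [0,100,-92,0,0],
  [0,125,-115,0,0],
])

```text
time: 1.77
position: [0.6352, -0.1504, 0.236]
tool_rot: [3.141, 0.056, -0.001]
ft_force: [-0.2, 0.0, 0.3]
grip_width: 0.007
grip_force: 0.0
```

```bash
python3 -c "
from h import *
go(.638,-.152,.184,-88)
print(get_state()['grip_width'])"
```

```text
t 1.7667 pos [ 0.6352 -0.1504  0.236 ] F [-0.2  0.   0.3] yhead -88.0 shift [ 2.8  1.7 52. ] spin 0.03353529989394133
0.006634440870573961
```

>>> arm_command([
  [0,4,2,4,0],
  [0,4,2,20,0],
  [0,4,2,36,0],
  [0,4,2,52,0],
  [0,4,2,52,0],
])

```text
time: 2.18
position: [0.6361, -0.1532, 0.1801]
tool_rot: [-3.139, -0.057, 0.011]
ft_force: [-1.1, 1.0, -0.8]
grip_width: 0.007
grip_force: 0.0
```

```bash
python3 - <<'E'
from h import *
snap('scene','s1');im=cv2.imread('pics/s1.png')
cv2.imwrite('pics/s1c.png',cv2.resize(im[150:300,120:320],None,fx=4,fy=4,interpolation=cv2.INTER_CUBIC))
go(.62,-.152,.184,-88)
E
```

```text
t 2.2333 pos [ 0.637  -0.1534  0.1821] F [ 0.1 -0.2  0.2] yhead -87.9 shift [-16.9  -2.   -1.8] spin 0.053339340103661925
```

View pics/s1c.png

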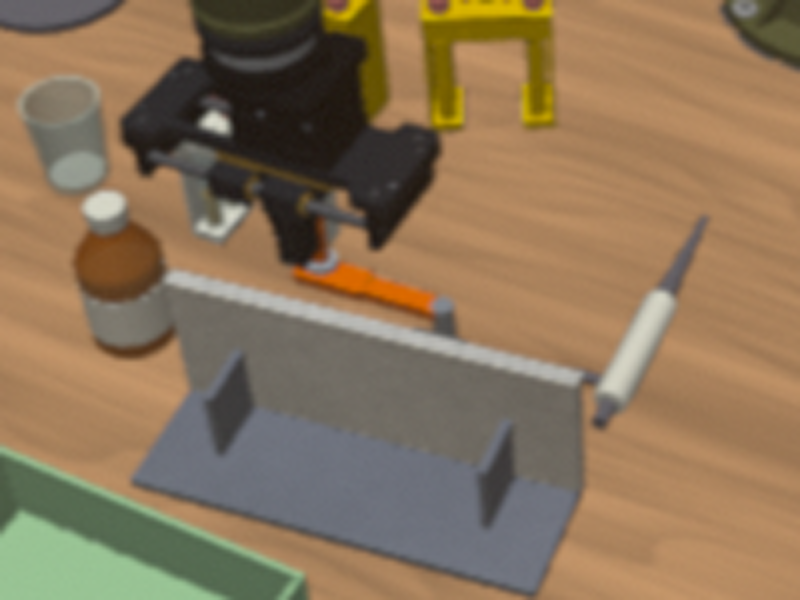

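>>> arm_command([
  [0,-4,0,0,0],
  [0,-7,0,0,0],
  [0,-10,0,0,0],
  [0,-13,0,0,0],
  [0,-15,0,0,0],
])

```text
time: 2.65
position: [0.6246, -0.1544, 0.1859]
tool_rot: [3.14, 0.056, 0.006]
ft_force: [4.0, -0.8, 0.6]
grip_width: 0.009
grip_force: 1.8
```

```bash
python3 - <<'E'
from h import *
p=camera_params('scene');K=np.array(p['intrinsics']);T=np.linalg.inv(p['extrinsics'])
for q in([.637,-.153,.168],[.611,-.153,.168],[.611,-.153,.141]):
    c=K@(T@np.r_[q,1])[:3];c=c[:2]/c[2];print((c-[120,150])*4)
s=get_state();print(s['position'],s['ft_force'],s['torque'])
E
```

```text
[296.95888585 252.84038325]
[318.3318968  228.25138986]
[322.79111612 257.03903225]
[ 0.62455957 -0.15436856  0.18591919] [ 4.02413323 -0.76324423  0.62669001] [-0.15017042 -0.79915946  0.03520182]
```

>>> arm_command([
  [0,-8,1,0,5],
  [0,-16,1,0,10],
  [0,-24,1,0,15],
  [0,-32,0,0,20],
  [0,-39.5,-2,0,25],
])

```text
time: 3.07
position: [0.5852, -0.1529, 0.1858]
tool_rot: [-3.077, 0.631, -0.007]
ft_force: [4.9, 1.0, -0.3]
grip_width: 0.004
grip_force: 1.9
```

```bash
cat >> h.py <<'E'
H=np.array([.6073,-.0639])
def hookframe():
    s=get_state();M=R.from_rotvec(s['tool_rot']).as_matrix()
    d=s['position'][:2]-H
    # assume contact face flat: hook angle solves n.d=off
    u=M[:2,1];n=M[:2,0];a=np.degrees(np.arctan2(-u[0],-u[1]))
    print('tool a',a.round(1),'along u',(d@u*1000).round(1),'along n',(d@n*1000).round(1),'z',s['position'][2].round(4),'F n,u,z',(M.T@s['ft_force']).round(1))
E
python3 -c "
from h import *
hookframe()"
```

```text
tool a 23.2 along u 90.5 along n 14.7 z 0.1858 F n,u,z [ 4.1 -2.8  0.3]
```

Tracks nicely.

>>> arm_command([
  [0,-8,1,0,5],
  [0,-16,1,0,10],
  [0,-24,1,0,15],
  [0,-32,0,0,20],
  [0,-39.5,-2,0,25],
])

```text
time: 3.48
position: [0.5499, -0.1357, 0.1858]
tool_rot: [-2.866, 1.282, -0.008]
ft_force: [5.3, -0.3, -1.1]
grip_width: 0.005
grip_force: 2.4
```

```bash
python3 -c "
from h import *
hookframe()"
```

```text
tool a 48.2 along u 90.6 along n 15.3 z 0.1858 F n,u,z [ 3.8 -3.7  1.1]
```

>>> arm_command([
  [0,-8,1,0,5],
  [0,-16,1,0,10],
  [0,-24,1,0,15],
  [0,-32,0,0,20],
  [0,-39.5,-2,0,25],
])

```text
time: 3.9
position: [0.5271, -0.1097, 0.1852]
tool_rot: [-2.57, 1.804, -0.006]
ft_force: [6.5, -2.2, 3.0]
grip_width: 0.002
grip_force: 2.8
```

```bash
python3 -c "
from h import *
hookframe()"
```

```text
tool a 70.1 along u 91.0 along n 15.9 z 0.1852 F n,u,z [ 4.3 -5.4 -3. ]
```

>>> arm_command([
  [0,-3,0.5,0,2],
  [0,-6,0.5,0,4],
  [0,-8,1,0,5],
  [0,-8,1,0,5],
])

```text
time: 4.23
position: [0.524, -0.1054, 0.1842]
tool_rot: [2.5, -1.897, 0.005]
ft_force: [4.2, -2.9, -0.2]
grip_width: 0.005
grip_force: 2.5
```

```bash
python3 -c "
from h import *
hookframe()"
```

```text
tool a 74.4 along u 91.4 along n 17.5 z 0.1842 F n,u,z [ 3.9 -3.2  0.2]
```

>>> arm_command([
  [0,-3,0.5,0,2],
  [0,-6,0.5,0,3],
  [0,-9,0.5,0,4],
  [0,-9,0.5,0,4],
])

```text
time: 4.57
position: [0.5197, -0.0975, 0.1825]
tool_rot: [2.434, -1.977, -0.001]
ft_force: [3.2, -3.0, -3.8]
grip_width: 0.01
grip_force: 1.9
```

```bash
python3 -c "
from h import *
hookframe()"
```

```text
tool a 78.2 along u 92.6 along n 14.9 z 0.1825 F n,u,z [ 3.6 -2.5  3.8]
```

>>> arm_command([
  [0,-2,0.5,-1,1],
  [0,-4,0.5,-1,2],
  [0,-4,0.5,-1,2],
])

```text
time: 4.82
position: [0.5178, -0.0929, 0.183]
tool_rot: [2.399, -2.016, -0.003]
ft_force: [0.2, -3.5, 2.3]
grip_width: 0.008
grip_force: 1.8
```

```bash
python3 -c "
from h import *
hookframe()"
```

```text
tool a 80.1 along u 93.2 along n 13.2 z 0.183 F n,u,z [ 3.4  0.5 -2.3]
```

>>> arm_command([
  [0,-1,0,0,1],
  [0,-2,0,0,1],
  [0,-2,0,0,1],
])

```text
time: 5.07
position: [0.5175, -0.0928, 0.1831]
tool_rot: [2.38, -2.037, -0.001]
ft_force: [1.0, -4.4, 1.7]
grip_width: 0.006
grip_force: 3.0
```

>>> arm_command([
  [0,-1,0,0,1],
  [0,-1,0,0,1],
])

```text
time: 5.23
position: [0.518, -0.0925, 0.1824]
tool_rot: [2.362, -2.058, -0.006]
ft_force: [-0.2, -4.8, 3.3]
grip_width: 0.007
grip_force: 2.4
```

```bash
python3 -c "
from h import *
hookframe()"
```

```text
tool a 82.1 along u 92.3 along n 16.1 z 0.1824 F n,u,z [ 4.8  0.9 -3.3]
```

>>> arm_command([
  [0,-1.5,0,0,0.5],
  [0,-3,0,0,1],
  [0,-3,0,0,1],
])

```text
time: 5.48
position: [0.5203, -0.091, 0.1807]
tool_rot: [2.347, -2.076, -0.013]
ft_force: [-0.2, -4.6, 2.7]
grip_width: 0.004
grip_force: 2.4
```

```bash
python3 -c "
from h import *
hookframe()"
```

```text
tool a 83.0 along u 89.6 along n 16.3 z 0.1807 F n,u,z [ 4.6  0.8 -2.7]
```

>>> arm_command([
  [0,-1,1,-2,0],
  [0,-3,1,-3,0],
  [0,-3,1,-3,0],
  [0,-3,1,-3,0],
])

```text
time: 5.82
position: [0.5203, -0.0908, 0.1819]
tool_rot: [2.346, -2.074, -0.015]
ft_force: [1.7, -8.2, -4.7]
grip_width: 0.007
grip_force: 4.3
```

```bash
python3 -c "
from h import *
hookframe()"
```

```text
tool a 82.9 along u 89.7 along n 16.0 z 0.1819 F n,u,z [ 8.3 -0.7  4.7]
```

>>> arm_command([
  [0,-2,0,0,0],
  [0,-3,0,0,0],
  [0,-3,0,0,0],
  [0,-3,0,0,0],
])

```text
time: 6.15
position: [0.5203, -0.0907, 0.1819]
tool_rot: [2.344, -2.073, -0.015]
ft_force: [-0.2, -12.0, -2.2]
grip_width: 0.007
grip_force: 5.8
```

```bash
python3 -c "
from h import *
hookframe()"
```

```text
tool a 83.0 along u 89.6 along n 16.0 z 0.1819 F n,u,z [11.9  1.6  2.3]
```

>>> arm_command([
  [0,8,0,0,0],
  [0,25,0,-5,0],
  [0,50,0,-25,0],
  [30,80,0,-55,0],
  [50,110,0,-60,0],
])

```text
time: 6.57
position: [0.5386, -0.1945, 0.2451]
tool_rot: [2.36, -2.072, -0.016]
ft_force: [1.9, -0.1, 1.4]
grip_width: 0.09
grip_force: 0.0
```

```bash
python3 - <<'E'
from h import *
go(.491,-.299,.24,180)
im,d=snap('top','t2');P=cloud('top',d);Z=P[...,2]
b=cv2.imread('pics/t2.png');cv2.imwrite('pics/t2c.png',cv2.resize(b[110:230,300:430],None,fx=5,fy=5,interpolation=cv2.INTER_CUBIC))
hsv=cv2.cvtColor(b,cv2.COLOR_BGR2HSV)
m=(hsv[...,0]>5)&(hsv[...,0]<20)&(hsv[...,1]>180)&(Z>.12)&(Z<.142);m[:, :300]=0;m[:,400:]=0
q=P[m][:,:2]; print(m.sum(),q.mean(0),q.min(0),q.max(0),cv2.minAreaRect((q*1000).astype(np.float32)))
l=cv2.fitLine(q.astype(np.float32),cv2.DIST_HUBER,0,.001,.001).ravel();print('arm heading',np.degrees(np.arctan2(l[1],l[0])),l)
k=(Z>.17)&(Z<.2);k[:,:300]=0;k[:,350:]=0;k[:150]=0;k[195:]=0;print(P[k].round(3))
E
```

```text
t 6.5667 pos [ 0.5386 -0.1945  0.2451] F [ 1.9 -0.1  1.4] yhead -172.6 shift [97.5 60.7  4.9] spin 7.439467236829842
177 [ 0.55504334 -0.0701493 ] [ 0.49984563 -0.085999  ] [ 0.59906375 -0.05860788] ((549.771240234375, -70.88034057617188), (100.10877227783203, 20.21283721923828), 6.871373176574707)
arm heading 7.0431995 [ 0.992454    0.12261768  0.55504334 -0.0701493 ]
[[ 0.521 -0.072  0.189]
 [ 0.52  -0.077  0.195]
 [ 0.522 -0.08   0.183]
 [ 0.519 -0.07   0.18 ]
 [ 0.518 -0.072  0.191]
 [ 0.518 -0.074  0.191]
 [ 0.518 -0.077  0.193]
 [ 0.519 -0.08   0.187]
 [ 0.517 -0.07   0.181]
 [ 0.516 -0.072  0.19 ]
 [ 0.515 -0.074  0.193]
 [ 0.516 -0.077  0.188]
 [ 0.515 -0.079  0.193]
 [ 0.515 -0.07   0.174]
 [ 0.514 -0.072  0.185]
 [ 0.513 -0.074  0.189]
 [ 0.514 -0.077  0.187]
 [ 0.513 -0.073  0.171]
 [ 0.512 -0.075  0.18 ]
 [ 0.512 -0.078  0.178]
 [ 0.51  -0.075  0.175]
 [ 0.51  -0.078  0.17 ]]
```

View pics/t2c.png

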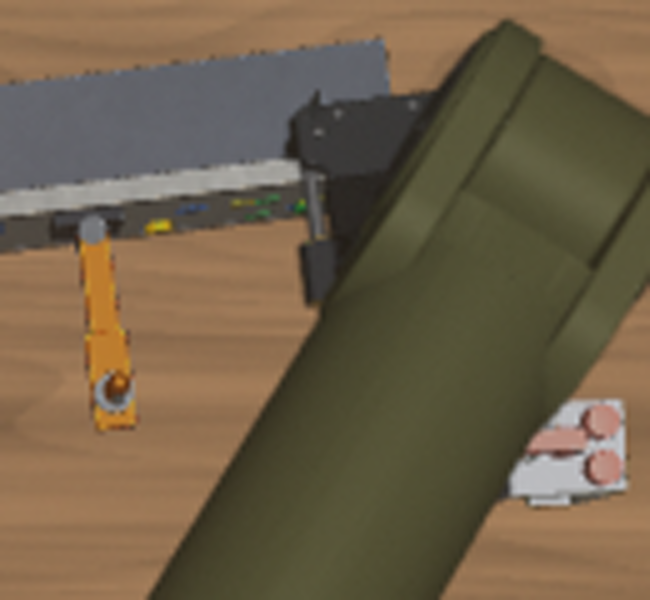

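>>> arm_command([
  [50,25,15,1,2],
  [50,50,30,2,4],
  [50,75,45,3,6],
  [50,97.5,61,5,7.5],
  [50,97.5,61,5,7.5],
])

```text
time: 7.03
position: [0.4836, -0.3041, 0.2366]
tool_rot: [2.199, -2.232, -0.02]
ft_force: [-0.6, -2.0, 0.1]
grip_width: 0.494
grip_force: 0.0
```

```bash
python3 - <<'E'
from h import *
go(.491,-.299,.162,180)
snap('scene','s3');b=cv2.imread('pics/s3.png');cv2.imwrite('pics/s3c.png',cv2.resize(b[110:230,120:260],None,fx=5,fy=5,interpolation=cv2.INTER_CUBIC))
d=np.load('pics/s3.npy');P=cloud('scene',d)
hsv=cv2.cvtColor(b,cv2.COLOR_BGR2HSV);Z=P[...,2]
m=(Z>.1595)&(Z<.18)&(abs(P[...,0]-.491)<.03)&(abs(P[...,1]+.299)<.04)&(b[...,2]>120)
q=P[m];print(m.sum(),q.mean(0),q.min(0),q.max(0));print(cv2.minAreaRect((q[:,:2]*1000).astype(np.float32)))
E
```

```text
t 7.0333 pos [ 0.4836 -0.3041  0.2366] F [-0.6 -2.   0.1] yhead 179.2 shift [-5.  -8.4 74.5] spin -0.8361310009314877
56 [ 0.49483457 -0.29776996  0.17142379] [ 0.48302068 -0.31583229  0.16095907] [ 0.50224256 -0.27924869  0.17672979]
((492.30377197265625, -297.7959899902344), (18.242029190063477, 36.76217269897461), 2.7707669734954834)
```

View pics/s3c.png

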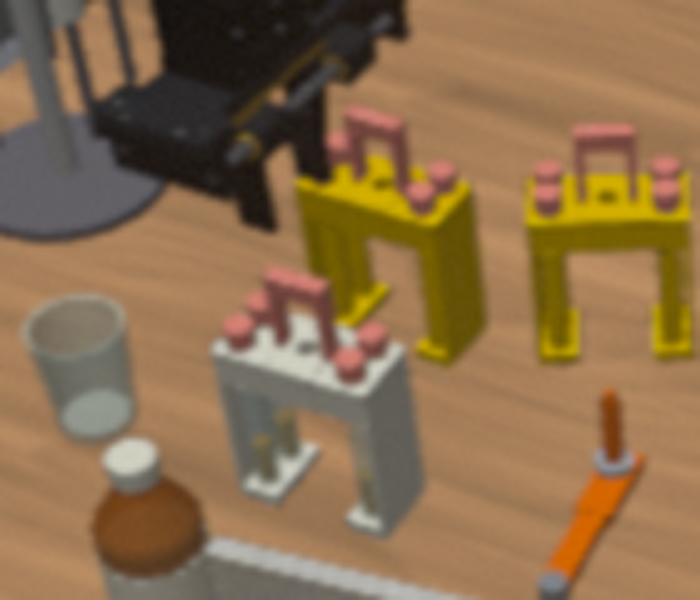

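>>> arm_command([
  [40,-5,-8,0,-1],
  [40,-5,-8,15,-1],
  [40,-5,-8,25,-1],
  [40,-5,-8,25,-1],
])

```text
time: 7.42
position: [0.4962, -0.2908, 0.2093]
tool_rot: [2.234, -2.197, -0.026]
ft_force: [-0.1, 0.2, -1.2]
grip_width: 0.468
grip_force: 0.0
```

```bash
python3 - <<'E'
from h import *
go(.491,-.2985,.162,180)
s=get_state();print(R.from_rotvec(s['tool_rot']).as_matrix().round(3)[:,2])
E
```

```text
t 7.4167 pos [ 0.4962 -0.2908  0.2093] F [-0.1  0.2 -1.2] yhead -179.0 shift [ 7.9  4.5 47.3] spin 0.9595453763313344
[-0.017  0.006 -1.   ]
```

>>> arm_command([
  [40,7,4,4,0.5],
  [40,7,4,10,0.5],
  [40,7,4,15,0.5],
  [40,7,4,15,0.5],
  [40,7,4,15,0.5],
])

```text
time: 7.83
position: [0.4917, -0.3008, 0.1968]
tool_rot: [2.221, -2.212, -0.019]
ft_force: [0.4, -0.4, 1.2]
grip_width: 0.457
grip_force: 0.0
```

```bash
python3 - <<'E'
from h import *
go(.491,-.2985,.162,180)
s=get_state();print(R.from_rotvec(s['tool_rot']).as_matrix().round(3)[:,2])
E
```

```text
t 7.8333 pos [ 0.4917 -0.3008  0.1968] F [ 0.4 -0.4  1.2] yhead -179.8 shift [-2.2  0.2 34.8] spin 0.22618466436045992
[-0.014  0.004 -1.   ]
```

>>> arm_command([
  [40,-2,0,10,0],
  [40,-2,0,20,0],
  [40,-2,0,30,0],
  [40,-2,0,35,0],
  [40,-2,0,35,0],
])

```text
time: 8.25
position: [0.4904, -0.298, 0.1601]
tool_rot: [2.22, -2.211, -0.023]
ft_force: [-0.3, -0.8, 0.1]
grip_width: 0.46
grip_force: 0.0
```

>>> arm_command([
  [25,0,0,0,0],
  [10,0,0,0,0],
  [5,0,0,0,0],
  [0,0,0,0,0],
  [0,0,0,0,0],
], newtons=40)

```text
time: 8.67
position: [0.4915, -0.2989, 0.1623]
tool_rot: [2.221, -2.212, -0.018]
ft_force: [1.6, -0.9, 0.7]
grip_width: 0.167
grip_force: 0.2
```

>>> arm_command([
  [0,0,0,0,0],
  [0,0,0,0,0],
])

```text
time: 8.83
position: [0.4913, -0.2988, 0.1621]
tool_rot: [2.221, -2.212, -0.018]
ft_force: [-0.6, -0.1, 0.8]
grip_width: 0.13
grip_force: 39.7
```

```bash
python3 - <<'E'
from h import *
go(.491,-.2985,.162,180)
s=get_state();print(R.from_rotvec(s['tool_rot']).as_matrix().round(3)[:,2],s['torque'])
E
```

```text
t 8.8333 pos [ 0.4913 -0.2988  0.1621] F [-0.6 -0.1  0.8] yhead -179.8 shift [-0.3  0.3  0.2] spin 0.23924821005698504
[-0.013  0.003 -1.   ] [0.12867268 0.00908321 0.03084541]
```

>>> arm_command([
  [0,0,0,-8,0],
  [0,0,0,-30,0],
  [0,0,0,-60,0],
  [0,0,0,-95,0],
  [0,0,0,-130,0],
])

```text
time: 9.25
position: [0.4924, -0.2991, 0.2933]
tool_rot: [2.22, -2.212, -0.02]
ft_force: [1.0, -0.5, -2.2]
grip_width: 0.132
grip_force: 39.7
```

```bash
python3 - <<'E'
from h import *
go(.44,-.085,.29,-173)
s=get_state();print(R.from_rotvec(s['tool_rot']).as_matrix().round(3)[:,2],s['torque'],s['grip_width'],s['grip_force'])
E
```

```text
t 9.25 pos [ 0.4924 -0.2991  0.2933] F [ 1.  -0.5 -2.2] yhead -179.8 shift [-214.2   51.6    4.9] spin -6.799867693368753
[-0.014  0.004 -1.   ] [ 0.12020061 -0.1595416   0.00224672] 0.1321295821375672 39.66811708174646
```

>>> arm_command([
  [0,-25,6,0,-1],
  [0,-50,12,0,-2],
  [0,-75,18,0,-4],
  [0,-100,24,0,-5],
  [0,-125,30,0,-6],
])

```text
time: 9.67
position: [0.4735, -0.1993, 0.2907]
tool_rot: [-2.335, 2.099, 0.033]
ft_force: [0.3, -0.3, -1.9]
grip_width: 0.131
grip_force: 39.7
```

>>> arm_command([
  [0,-20,8,0,0],
  [0,-40,15,0,-1],
  [0,-60,20,0,-1],
  [0,-84,28,0,-1],
  [0,-84,28,0,-1],
])

```text
time: 10.08
position: [0.4576, -0.1912, 0.2934]
tool_rot: [-2.316, 2.098, 0.034]
ft_force: [-0.3, 0.5, -1.0]
grip_width: 0.132
grip_force: 39.7
```

```bash
python3 - <<'E'
from h import *
go(.518,-.075,.29,-173)
snap('scene','s4')
s=get_state();print(R.from_rotvec(s['tool_rot']).as_matrix().round(3)[:,2],s['torque'],s['grip_width'],s['grip_force'])
E
```

```text
t 10.0833 pos [ 0.4576 -0.1912  0.2934] F [-0.3  0.5 -1. ] yhead -174.3 shift [-109.5  -71.6    6.2] spin -1.3245023140127046
[-0.005  0.027 -1.   ] [ 0.29171671 -0.04527776 -0.02145811] 0.13187702038639862 39.670408107340336
```

```bash
python3 - <<'E'
from h import *
s=get_state();print(s['joint_positions'].round(2),s['qd'].round(2))
E
```

```text
[ 0.32 -0.02  0.04  1.72 -0.02  1.45 -2.68] [-0.23  0.01  0.26 -0.01  0.   -0.01  0.  ]
```

>>> arm_command([
  [0,20,0,0,-7],
  [0,40,0,0,-14],
  [0,40,0,0,-21],
  [0,40,0,0,-28],
  [0,40,0,0,-35],
])

```text
time: 10.55
position: [0.4617, -0.2319, 0.2921]
tool_rot: [-2.838, 1.295, 0.025]
ft_force: [-0.1, 0.4, -1.7]
grip_width: 0.137
grip_force: 39.7
```

```bash
python3 - <<'E'
from h import *
go(.44,-.2,.29,7)
s=get_state();print(R.from_rotvec(s['tool_rot']).as_matrix().round(3)[:,2],s['joint_positions'].round(2),s['grip_width'],s['grip_force'])
E
```

```text
t 10.55 pos [ 0.4617 -0.2319  0.2921] F [-0.1  0.4 -1.7] yhead -139.1 shift [-38.2  -4.5   3. ] spin -146.07592580677567
[-0.005  0.027 -1.   ] [ 0.33  0.03  0.1   1.68 -0.02  1.45 -1.99] 0.13678495513383582 39.66571784578264
```

>>> arm_command([
  [0,0,0,0,-7],
  [0,0,0,0,-14],
  [0,0,0,0,-21],
  [0,0,0,0,-28],
  [0,0,0,0,-35],
])

```text
time: 10.97
position: [0.4619, -0.2313, 0.2922]
tool_rot: [-3.093, 0.379, 0.013]
ft_force: [-0.2, -0.2, -1.4]
grip_width: 0.131
grip_force: 39.7
```

>>> arm_command([
  [0,0,0,0,-7],
  [0,0,0,0,-14],
  [0,0,0,0,-21],
  [0,0,0,0,-28],
  [0,0,0,0,-35],
])

```text
time: 11.38
position: [0.4619, -0.2313, 0.2922]
tool_rot: [-3.062, -0.568, 0.0]
ft_force: [0.4, 0.9, -1.9]
grip_width: 0.137
grip_force: 39.7
```

>>> arm_command([
  [0,0,0,0,-7],
  [0,0,0,0,-14],
  [0,0,0,0,-21],
  [0,0,0,0,-28],
  [0,0,0,0,-35],
])

```text
time: 11.8
position: [0.4619, -0.2313, 0.2922]
tool_rot: [-2.751, -1.463, -0.012]
ft_force: [0.2, -0.4, -2.8]
grip_width: 0.129
grip_force: 39.7
```

>>> arm_command([
  [0,0,0,0,-7],
  [0,0,0,0,-14],
  [0,0,0,0,-21],
  [0,0,0,0,-28],
  [0,0,0,0,-35],
])

```text
time: 12.22
position: [0.4619, -0.2313, 0.2922]
tool_rot: [-2.186, -2.225, -0.024]
ft_force: [0.4, 0.3, -2.7]
grip_width: 0.132
grip_force: 39.7
```

```bash
python3 - <<'E'
from h import *
go(.43,-.086,.292,7)
s=get_state();print(R.from_rotvec(s['tool_rot']).as_matrix().round(3)[:,2],s['joint_positions'].round(2),s['grip_width'],s['grip_force'])
E
```

```text
t 12.2167 pos [ 0.4619 -0.2313  0.2922] F [ 0.4  0.3 -2.7] yhead 1.0 shift [145.7 -29.3   4.2] spin -5.979326790398687
[-0.005  0.027 -1.   ] [ 0.36  0.03  0.07  1.68 -0.02  1.45  0.45] 0.13160493073769292 39.66592683456838
```

>>> arm_command([
  [0,28,-5,1,-1],
  [0,56,-10,2,-3],
  [0,84,-14,2,-4],
  [0,115,-19,3,-5],
  [0,145,-20,4,-6],
])

```text
time: 12.63
position: [0.4394, -0.0853, 0.2924]
tool_rot: [-2.074, -2.331, -0.027]
ft_force: [0.3, 0.3, -1.0]
grip_width: 0.133
grip_force: 39.7
```

>>> arm_command([
  [0,0,0,0,0],
  [0,0,0,0,0],
])

```text
time: 12.8
position: [0.4403, -0.0847, 0.2926]
tool_rot: [-2.07, -2.336, -0.027]
ft_force: [-0.3, 0.4, -1.9]
grip_width: 0.135
grip_force: 39.7
```

```bash
python3 - <<'E'
from h import *
go(.518,-.075,.292,7)
s=get_state();print(R.from_rotvec(s['tool_rot']).as_matrix().round(3)[:,2],s['joint_positions'].round(2),s['grip_width'],s['grip_force'])
E
```

```text
t 12.8 pos [ 0.4403 -0.0847  0.2926] F [-0.3  0.4 -1.9] yhead 6.9 shift [ 0.3 78.3  0.5] spin -0.08687957074539554
[-0.004  0.027 -1.   ] [ 0.23 -0.12 -0.07  1.82 -0.03  1.45  0.28] 0.13548657665946207 39.664344638586044
```

>>> arm_command([
  [0,1,20,0,0],
  [0,2,40,0,0],
  [0,2,60,0,0],
  [0,2,79,0,0],
  [0,2,79,0,0],
])

```text
time: 13.22
position: [0.5212, -0.0757, 0.2913]
tool_rot: [-2.075, -2.331, -0.027]
ft_force: [-0.6, 0.0, -2.0]
grip_width: 0.134
grip_force: 39.6
```

```bash
python3 - <<'E'
from h import *
go(.519,-.077,.292,7)
snap('scene','s5');b=cv2.imread('pics/s5.png');cv2.imwrite('pics/s5c.png',cv2.resize(b[130:270,160:300],None,fx=4.2,fy=4.2,interpolation=cv2.INTER_CUBIC))
p=camera_params('scene');K=np.array(p['intrinsics']);T=np.linalg.inv(p['extrinsics'])
for q in([.518,-.075,.195],[.518,-.075,.225],[.518,-.075,.135]):
    c=K@(T@np.r_[q,1])[:3];c=c[:2]/c[2];print((c-[160,130])*4.2)
E
```

```text
t 13.2167 pos [ 0.5212 -0.0757  0.2913] F [-0.6  0.  -2. ] yhead 6.7 shift [-1.  -2.3 -0.8] spin -0.3409156820275996
[342.50125833 240.03763351]
[340.13851383 204.52426525]
[347.00275382 307.69762254]
```

View pics/s5c.png

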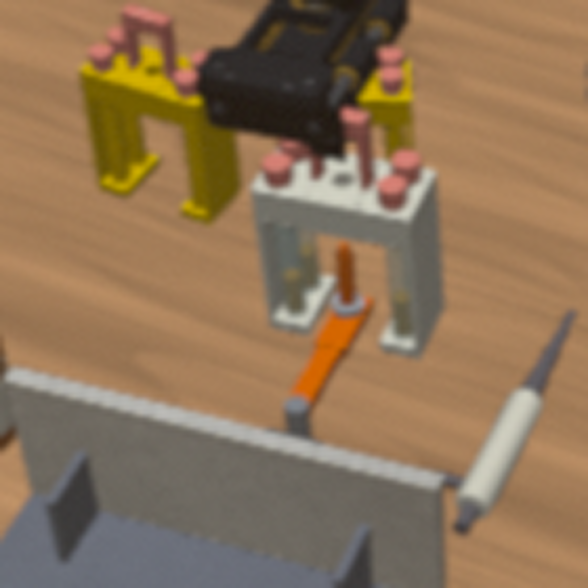

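>>> arm_command([
  [0,-2,-2,3,0],
  [0,-2,-2,8,0],
  [0,-2,-2,14,0],
  [0,-2,-2,20,0],
  [0,-2,-2,20,0],
])

```text
time: 13.68
position: [0.5153, -0.0766, 0.2704]
tool_rot: [-2.072, -2.329, -0.024]
ft_force: [0.1, 0.0, -2.3]
grip_width: 0.134
grip_force: 39.7
```

```bash
python3 - <<'E'
from h import *
go(.519,-.077,.25,7)
print(get_state()['torque'])
E
```

```text
t 13.6833 pos [ 0.5153 -0.0766  0.2704] F [ 0.1  0.  -2.3] yhead 6.7 shift [-1.4  3.7 20.3] spin -0.3100214605636893
[-0.03437794 -0.1021187  -0.04065966]
```

>>> arm_command([
  [0,-0.5,2,0,0],
  [0,-0.5,2,3,0],
  [0,-0.5,2,6,0],
  [0,-0.5,2,6,0],
])

```text
time: 14.02
position: [0.5184, -0.0765, 0.2654]
tool_rot: [-2.073, -2.331, -0.026]
ft_force: [-0.2, -0.9, -1.8]
grip_width: 0.131
grip_force: 39.7
```

```bash
python3 - <<'E'
from h import *
go(.519,-.077,.25,7)
print(get_state()['torque'])
E
```

```text
t 14.0167 pos [ 0.5184 -0.0765  0.2654] F [-0.2 -0.9 -1.8] yhead 6.7 shift [-1.   0.6 15.4] spin -0.2818286458891919
[-0.07298647 -0.11511868 -0.05517779]
```

>>> arm_command([
  [0,-0.5,0,2,0],
  [0,-0.5,0,4,0],
  [0,-0.5,0,6,0],
  [0,-0.5,0,8,0],
  [0,-0.5,0,8,0],
])

```text
time: 14.43
position: [0.5186, -0.077, 0.2576]
tool_rot: [-2.073, -2.331, -0.026]
ft_force: [1.0, -0.1, -1.0]
grip_width: 0.13
grip_force: 39.7
```

```bash
python3 - <<'E'
from h import *
go(.519,-.077,.25,7)
print(get_state()['torque'])
E
```

```text
t 14.4333 pos [ 0.5186 -0.077   0.2576] F [ 1.  -0.1 -1. ] yhead 6.7 shift [-0.2  0.4  7.6] spin -0.2908423410531782
[-0.17374643 -0.26309943 -0.00139485]
```

>>> arm_command([
  [0,0,0,2,0],
  [0,0,0,4,0],
  [0,0,0,6,0],
  [0,0,0,8,0],
  [0,0,0,8,0],
])

```text
time: 14.85
position: [0.5192, -0.0775, 0.25]
tool_rot: [-2.075, -2.332, -0.027]
ft_force: [3.4, -3.4, -1.1]
grip_width: 0.133
grip_force: 39.7
```

```bash
python3 - <<'E'
from h import *
go(.519,-.077,.25,7)
s=get_state();print(s['torque'],s['tool_rot'])
E
```

```text
t 14.85 pos [ 0.5192 -0.0775  0.25  ] F [ 3.4 -3.4 -1.1] yhead 6.7 shift [ 0.5 -0.1 -0. ] spin -0.32117506638979876
[-0.83356753 -0.88412988 -0.00413669] [-2.07515872 -2.33233056 -0.02691775]
```

>>> arm_command([
  [0,-0.5,1.5,0,0],
  [0,-1,1.5,2,0],
  [0,-1,1.5,4,0],
  [0,-1,1.5,4,0],
])

```text
time: 15.18
position: [0.52, -0.0775, 0.2455]
tool_rot: [-2.073, -2.331, -0.026]
ft_force: [1.4, -1.9, -1.2]
grip_width: 0.13
grip_force: 39.7
```

```bash
python3 - <<'E'
from h import *
go(.519,-.077,.25,7)
s=get_state();print(s['torque'],s['tool_rot'])
E
```

```text
t 15.1833 pos [ 0.52   -0.0775  0.2455] F [ 1.4 -1.9 -1.2] yhead 6.7 shift [ 0.8 -1.  -4.5] spin -0.2933226892202754
[-0.76193542 -0.57031167 -0.00702773] [-2.07310232 -2.33109393 -0.02579472]
```

>>> arm_command([
  [0,-0.5,0.5,2,0],
  [0,-0.5,0.5,4,0],
  [0,-0.5,0.5,6,0],
  [0,-0.5,0.5,8,0],
  [0,-0.5,0.5,8,0],
])

```text
time: 15.6
position: [0.5203, -0.0778, 0.2381]
tool_rot: [-2.073, -2.331, -0.025]
ft_force: [-2.0, -3.2, 2.7]
grip_width: 0.132
grip_force: 39.8
```

```bash
python3 - <<'E'
from h import *
go(.519,-.077,.25,7)
s=get_state();print(s['torque'],s['tool_rot'])
E
```

```text
t 15.6 pos [ 0.5203 -0.0778  0.2381] F [-2.  -3.2  2.7] yhead 6.7 shift [  1.3  -1.2 -11.9] spin -0.2954567663130945
[-0.80124493  0.25985562  0.02034669] [-2.07317912 -2.33108864 -0.02542693]
```

>>> arm_command([
  [0,-0.5,0,1,0],
  [0,-0.5,0,2,0],
  [0,-0.5,0,4,0],
  [0,-0.5,0,5,0],
  [0,-0.5,0,5,0],
])

```text
time: 16.02
position: [0.5203, -0.0782, 0.233]
tool_rot: [-2.073, -2.331, -0.025]
ft_force: [-1.3, -2.5, 3.4]
grip_width: 0.132
grip_force: 39.8
```

```bash
python3 - <<'E'
from h import *
go(.519,-.077,.25,7)
s=get_state();print(s['torque'],s['tool_rot'])
E
```

```text
t 16.0167 pos [ 0.5203 -0.0782  0.233 ] F [-1.3 -2.5  3.4] yhead 6.7 shift [  1.8  -1.2 -17. ] spin -0.29860267666401796
[-0.78545573  0.35713105  0.00412978] [-2.07307655 -2.33083714 -0.0253343 ]
```

Moving steadily; mouth ≈ 166 mm.

>>> arm_command([
  [0,0,0,1,0],
  [0,0,0,2,0],
  [0,0,0,4,0],
  [0,0,0,5,0],
  [0,0,0,5,0],
])

```text
time: 16.43
position: [0.5204, -0.0781, 0.2282]
tool_rot: [-2.073, -2.331, -0.026]
ft_force: [-2.0, -3.0, 5.3]
grip_width: 0.13
grip_force: 39.8
```

>>> arm_command([
  [0,0,0,1,0],
  [0,0,0,2,0],
  [0,0,0,3,0],
  [0,0,0,4,0],
  [0,0,0,4,0],
])

```text
time: 16.85
position: [0.5203, -0.078, 0.2241]
tool_rot: [-2.073, -2.331, -0.025]
ft_force: [-2.3, -2.6, 3.7]
grip_width: 0.131
grip_force: 39.8
```

>>> arm_command([
  [0,0,0,1,0],
  [0,0,0,2,0],
  [0,0,0,3,0],
  [0,0,0,4,0],
  [0,0,0,4,0],
])

```text
time: 17.27
position: [0.5203, -0.078, 0.22]
tool_rot: [-2.073, -2.331, -0.025]
ft_force: [-2.8, -3.6, 4.5]
grip_width: 0.131
grip_force: 39.8
```

>>> arm_command([
  [0,0,0,1,0],
  [0,0,0,2,0],
  [0,0,0,3,0],
  [0,0,0,3,0],
])

```text
time: 17.6
position: [0.5203, -0.0779, 0.2171]
tool_rot: [-2.073, -2.331, -0.025]
ft_force: [-2.5, -2.5, 3.8]
grip_width: 0.135
grip_force: 39.8
```

>>> arm_command([
  [0,0,0,1,0],
  [0,0,0,2,0],
  [0,0,0,2,0],
])

```text
time: 17.85
position: [0.5203, -0.0779, 0.2151]
tool_rot: [-2.073, -2.331, -0.025]
ft_force: [-2.5, -3.3, 4.1]
grip_width: 0.133
grip_force: 39.8
```

>>> arm_command([
  [0,0,0,1,0],
  [0,0,0,2,0],
  [0,0,0,2,0],
])

```text
time: 18.1
position: [0.5202, -0.0779, 0.2131]
tool_rot: [-2.073, -2.331, -0.025]
ft_force: [-4.7, -2.8, 4.6]
grip_width: 0.136
grip_force: 39.7
```

>>> arm_command([
  [0,0,0,1,0],
  [0,0,0,2,0],
  [0,0,0,2,0],
])

```text
time: 18.35
position: [0.5202, -0.0778, 0.2119]
tool_rot: [-2.074, -2.331, -0.025]
ft_force: [-3.9, -3.3, 9.1]
grip_width: 0.13
grip_force: 39.8
```

>>> arm_command([
  [0,0,0,1,0],
  [0,0,0,1.5,0],
  [0,0,0,1.5,0],
])

```text
time: 18.6
position: [0.5205, -0.0778, 0.2117]
tool_rot: [-2.074, -2.332, -0.026]
ft_force: [-7.5, -3.3, 15.0]
grip_width: 0.132
grip_force: 39.9
```

>>> arm_command([
  [0,0.5,-1,0,0],
  [0,1,-1.5,0.5,0],
  [0,1,-1.5,0.5,0],
])

```text
time: 18.85
position: [0.5199, -0.0776, 0.2117]
tool_rot: [-2.076, -2.334, -0.028]
ft_force: [-5.1, -3.2, 15.4]
grip_width: 0.134
grip_force: 39.7
```

```bash
python3 - <<'E'
from h import *
snap('scene','s6');b=cv2.imread('pics/s6.png');cv2.imwrite('pics/s6c.png',cv2.resize(b[150:240,190:290],None,fx=6,fy=6,interpolation=cv2.INTER_CUBIC))
go(.519,-.077,.212,7)
E
```

```text
t 18.9 pos [ 0.5199 -0.0776  0.2117] F [-4.5 -4.2 15.5] yhead 6.7 shift [ 0.8 -0.8 -0.3] spin -0.3314287475365063
```

View pics/s6c.png

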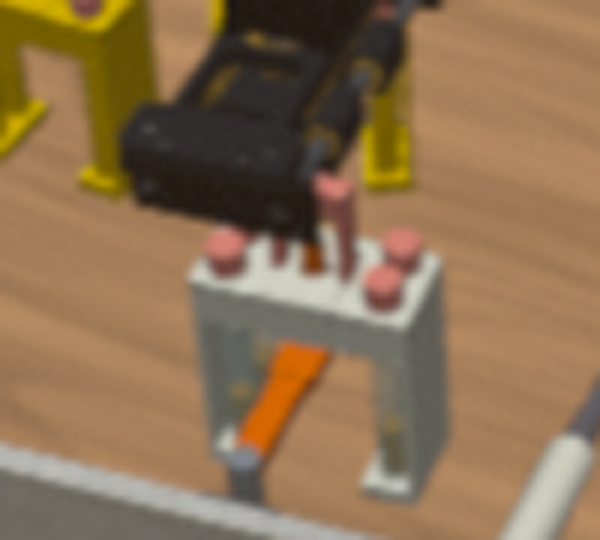

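>>> arm_command([
  [10,0,0,0,0],
  [20,0,0,0,0],
  [30,0,0,-1,0],
  [40,0,0,-2,0],
  [45,0,0,-3,0],
])

```text
time: 19.32
position: [0.519, -0.0755, 0.2112]
tool_rot: [-2.071, -2.331, -0.027]
ft_force: [0.2, -0.3, 0.3]
grip_width: 0.349
grip_force: 0.0
```

```bash
python3 - <<'E'
from h import *
go(.519,-.077,.212,7)
print(get_state()['grip_width'],get_state()['grip_force'])
E
```

```text
t 19.3167 pos [ 0.519  -0.0755  0.2112] F [ 0.2 -0.3  0.3] yhead 6.8 shift [-1.4 -0.2 -0.8] spin -0.23594320497701915
0.3488132334393708 0.0
```

>>> arm_command([
  [45,0,0,-5,0],
  [45,0,0,-15,0],
  [45,0,0,-35,0],
  [45,0,0,-60,0],
  [45,0,0,-90,0],
])

```text
time: 19.73
position: [0.5188, -0.0787, 0.3024]
tool_rot: [-2.072, -2.33, -0.025]
ft_force: [0.9, -0.3, 0.7]
grip_width: 0.517
grip_force: 0.0
```

>>> arm_command([
  [45,-30,-10,-10,0],
  [45,-60,-20,-20,0],
  [45,-95,-30,-20,0],
  [45,-130,-40,-20,0],
  [45,-130,-40,-20,0],
])

```text
time: 20.15
position: [0.4923, -0.2224, 0.3192]
tool_rot: [-2.089, -2.321, -0.021]
ft_force: [-1.5, -1.7, -1.2]
grip_width: 0.517
grip_force: 0.0
```

```bash
python3 - <<'E'
from h import *
snap('scene','s7');b=cv2.imread('pics/s7.png');cv2.imwrite('pics/s7c.png',cv2.resize(b[150:240,190:290],None,fx=6,fy=6,interpolation=cv2.INTER_CUBIC))
P=cloud('scene',np.load('pics/s7.npy'));Z=P[...,2]
near=(abs(P[...,0]-.518)<.07)&(abs(P[...,1]+.075)<.075)
hsv=cv2.cvtColor(b,cv2.COLOR_BGR2HSV)
m=near&(Z>.2);q=P[m];print('handle',m.sum(),q.mean(0),q.max(0))
m=near&(Z>.155)&(Z<.19)&(hsv[...,1]<50)&(hsv[...,2]>150);q=P[m]
A=np.c_[q[:,:2]-[.518,-.075],np.ones(len(q))]
for _ in range(5):
    c=np.linalg.lstsq(A,q[:,2],rcond=None)[0];k=abs(A@c-q[:,2])<.004;A,q=A[k],q[k]
print('top plane',c,len(q))
go(.5,-.2,.3)
E
```

```text
handle 116 [ 0.52101252 -0.07091782  0.21754583] [ 0.52923559 -0.05130853  0.22741099]
top plane [ 0.01536399 -0.00644168  0.17058786] 225
t 20.2 pos [ 0.4935 -0.2182  0.3191] F [ 0.6  0.1 -0.2] yhead 6.2 shift [16.9  8.4 19.5] spin None
```

View pics/s7c.png

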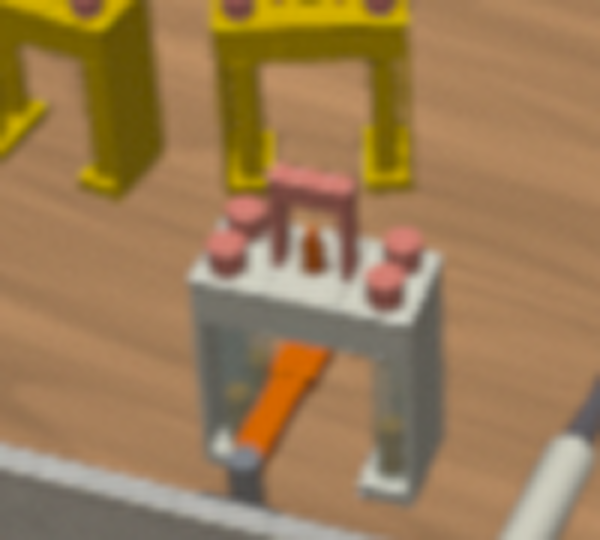

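```bash
python3 -c "
from bench import *
print(close_job())"
```

```text
the job is handed in; nothing more can be done
None
```

The job is handed in: the hook is open hard against its stop (12 N push, no further movement), and the pink carrier hangs seated on the collar, pressed to about 17 N, tilted about 1°, released, with the arm clear at about 20 s; the judge's verdict was not shown.

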